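Clamp the test antenna in its collet mount

ROBOT

A 7-joint arm with a two-finger parallel gripper is mounted at the origin on the work surface. World frame = base frame: x ahead of the robot, y to its left, z up, the work surface at z = 0. Lengths are in mm, angles in rad, forces in N, time in s.
With the tool pointing down it reaches from about 400 to 875 mm from the base axis. Payload 6.5 kg.
Tool frame: the origin (TCP) lies on the centre line of the jaws, within the pads' length; the fingertips stand 22 mm ahead of it and the grasp point (between the pads) lies 3 mm ahead of it; z points along the fingers, y is the line along which they close (so a half turn about z gives the same grasp; the last joint's range is limited). The gripper opens to 85 mm and grips with 20 to 120 N. Pads are 22 mm wide; open, the fingers measure 114 mm over their backs; the gripper's body (76 mm by 85 mm) begins 54 mm behind the grasp point. The pads swing forward as they close: fully open they stand 13 mm farther back than shut.
Start: joints at [-1.234, 0.536, -0.004, 1.538, 0.003, 1.067, -0.071], TCP at [254.791, 597.973, 253.29] pointing down, gripper open.
Joint ranges: [-2.7, 2.7], [-0.37, 2.16], [-1.27, 1.26], [0.24, 2.4], [-1.31, 4.45], [0.19, 1.91], [-2.76, 2.76]. Speed limits (rad/s): [2.39, 2.39, 3.14, 3.14, 3.14, 3.14, 3.14].

INTERFACE

Orientations are given as [roll, pitch, yaw] about the fixed x, y, z axes, in that order (R = Rz(yaw) Ry(pitch) Rx(roll)).
In Python, from cell import telemetry, optics, workorder gives the robot as it stands. The module is installed in compiled form; this text tells all that it offers.
- The arm moves only by the shell command python3 -m handwheel 'ROWS'. ROWS is JSON, a list of rows, each a list of 3 entries, a list of its own where there are three numbers: the opening, from 0 (shut) to 1 (fully open), then the shift along the world's x, y, z in mm, then the turn about the world's z in degrees. A call has 1 to 10 rows; each row is the pose to reach, as a shift and turn from the pose commanded when the call began; what a row does not reach only later rows make up. A row lasts 1/12 s, in which the tool goes at most 41.7 mm and 7.16 degrees, less where a joint would pass 70% of its speed; a pose out of reach is approached as far as the arm can. A call with a gripper value outside its range is refused whole. The fingers move at their own pace and stop on an object; the grip force is fixed at half the most. Time passes only in rows, so rows that repeat a pose let the fingers close. It gives the time, the measured TCP pose, the force, the opening and the grip force at its end, in the units of the state.
- telemetry.read_state(): the state, without advancing time (a new reading comes with each control period).
- optics.grab_frame(name): name is "scene" or "top" or "wrist"; returns a dict with "image" (400x640x3 uint8, red, green, blue), "K" (3x3 intrinsics, pixels), "extrinsics" (4x4, takes a point from world to camera coordinates). Camera axes: x right, y down, z forward; pixel columns grow to the right and rows downward; lengths in mm; the calibration is good to about 2 mm. A picture is of the moment at which its call begins. There is no depth.
- workorder.close_job(): hands the job in; it is judged then, once.
Trained networks look in the newest picture that a camera, given by its name, has taken for a name from the list of things; names that differ only in an ending like _2 or _b are one class to them, and where a whole thing is asked for, a point or a joint stands for the part that bears it (a point fixed in the world has none). Each returns a list of dicts, best first, with "score" (0 to 1); they miss things now and then, are a little off and sometimes report something else, mostly with a low value. They report only what shows in the picture. A call takes as long as a camera call.
- optics.recognise(camera, name): "centre" ([x, y, z] in mm, in world coordinates, good to about 4 mm: the middle of the surface that is visible of it).
- optics.outline_of(camera, name): "pixels" (400x640 bool, what is visible of it).
- optics.mark_of(camera, name): "centre" ([x, y, z] in mm, in world coordinates, good to about 4 mm: a listed point, or the origin of a listed thing).
The state is a dict: "clock": time; "qpos": joint angles; "joint_velocities": joint speeds; "effort": joint torques, N m; "tool_pos": TCP position; "tcp_rot": TCP orientation; "force": force on the tool from outside, world axes, zero at the start; "torque": the same for the moment, N m; "gripper_width": finger opening in mm; "grasp_force": force on a finger pad.
Only numpy, scipy, OpenCV 4.12 (cv2) and the standard library are available. Lean on these libraries where they do the work, as an engineer would, in place of code of your own. Each camera call takes 0.05 s, during which the arm holds its last target. There are 200 camera calls.

TASK

Take the stub antenna with the yellow band out of the wooden stand, push its brass shank fully home in the collet of the antenna mount, then turn the ribbed nut clockwise until the collet grips the shank firmly, without ramming the antenna or overtightening the nut. Leave the other two antennas in the stand.

Things in the scene. Friction and masses are not known exactly. Their poses are not given: they have to be found in the camera images.
- stub_yellow: the antenna to fit: black cylinder 16 mm in diameter, 30 mm tall, with a yellow band and a yellow dot on top, on a straight brass shank 10 mm in diameter and 52 mm long with a bevelled end; 82 mm in all, about 90 g. Origin at the shank's lower end, z up the axis: the black part runs from z = 52 to 82 mm. It stands top up in one of the stand's three holes
- stub_red: the same antenna with a red band and dot; stays in the stand. Origin as for the yellow one
- stub_blue: the same antenna with a blue band and dot; stays in the stand. Origin as for the yellow one
- stand: fixed wooden block 56 mm (x) by 190 mm (y) by 46 mm high with upright square holes 12 mm wide and 40 mm deep at its own y = -60, 0 and +60 mm, an antenna in each; which is where varies. The black parts begin 12 mm above its top. Origin at the centre of its underside; fingers closing along its x clear the neighbours
- mount: antenna mount fixed to the bench: round dark steel foot 104 mm in diameter, 14 mm high, carrying a brass column 29 mm in diameter and, on top, the ribbed aluminium nut with three collet jaws in it, 1.2 to 4.2 mm off the shank at the start. Origin at the centre of the underside; z up
- column: the mount's brass column; origin and axes as the mount's. Its upright bore has a 45 degree lead-in from 49 mm above the bench and is then 11 mm wide down to a firm flat bottom. 10 mm above the bottom two small spring balls pinch the shank: pushing past them takes about 3 to 8 N, so the antenna does not reliably drop home by itself: it must be pushed to the bottom
- bore_stop (a point): centre of the flat bottom of the bore, 26 mm above the bench, on the mount's axis; the shank's end rests here when home, the black part then starting 6 mm above the nut
- nut_top (a point): centre of the upper face of the ribbed nut, 72 mm above the bench, on the mount's axis. The nut is round, 38 mm in diameter over its ribs and 22 mm tall, with a mouth 17 mm wide; the antenna, when home, stands 36 mm above it, between the fingers that hold the nut
- nut_mid (a point): centre of the nut at half its height, 61 mm above the bench. Turned clockwise from above the nut closes three jaws on the shank, 2 mm per radian; it does not rise or sink, and stays where left, so several grasps may be used. It runs free at a steady 0.13 N m for an unknown 0.6 to 2.1 rad, then torque climbs by 0.37 N m per radian: 0.12 to 0.2 N m above the free drag is firm, 0.3 too much

How it is judged (in metres and radians):
On the way, in this order (a step that is already met when the one before it is completed fails the run):
1. the yellow-banded antenna stands fully home in the bore (z of stub_yellow in the frame of bore_stop below 0.002 m and horizontal distance between stub_yellow and bore_stop below 0.004 m and angle between stub_yellow's own z axis and vertical below 0.15 rad), for 0.2 s.
2. the collet grips the shank: jaws and spring balls together press on it with more than 55 N (contact force between stub_yellow and mount above 55 N), for 0.2 s.
At the end, for the whole second after the job is handed in: yellow-banded antenna in the mount, shank end within 2 mm of the bore bottom in height and 3 mm sideways, within 0.07 rad of upright, at rest; jaws and spring balls together press on the shank with more than 55 N; red and blue antennas within 10 mm of where they stood (z of stub_yellow in the frame of bore_stop below 0.002 m and horizontal distance between stub_yellow and bore_stop below 0.003 m and angle between stub_yellow's own z axis and vertical below 0.07 rad and linear speed of stub_yellow below 0.02 m/s and distance of each of stub_red, stub_blue from where it was at the start of the episode below 0.01 m and contact force between stub_yellow and mount above 55 N); the robot touches nothing.
It fails at once if the antenna is rammed: more than 40 N between it and the mount's column (contact force between stub_yellow and column above 40 N).
It fails at once if another antenna is lifted or knocked out of its place by more than 20 mm (distance of any of stub_red, stub_blue from where it was at the start of the episode above 0.02 m).
It fails at once if the nut is overtightened: jaws, spring balls and bore together press on the shank with more than 165 N (contact force between stub_yellow and mount above 165 N).
It also fails if it takes over 72 s, if anything falls off the work surface, if the arm or the gripper's body presses on something with over 40 N, if the wrist force passes 120 N, or if a joint passes its speed limit or range.

## Working session

There is one attempt and no reset: what is moved stays moved. The work goes in short steps, Python scripts to look and compute and a shell command to move; the robot and the scene stay as the last step left them, time stands still between calls to the robot, and variables do not carry over. Pictures are saved under pics/ and viewed, at most 10 in all, crops included, and the job is handed in when it is done.

```bash
mkdir -p pics; python3 - <<'E'
from cell import telemetry, optics
import cv2,numpy as np
s=telemetry.read_state();print(s)
for c in ("scene","top"):
    f=optics.grab_frame(c);cv2.imwrite(f"pics/{c}0.png",f["image"][:,:,::-1])
    for n in ("stub_yellow","stub_red","stub_blue","stand","mount","bore_stop","nut_top"):
        r=optics.mark_of(c,n);print(c,n,[(np.round(d["centre"],1).tolist(),round(d["score"],2)) for d in r[:2]])
E
```

```text
{'clock': 0.0, 'qpos': array([-1.23421399,  0.53719101, -0.00441782,  1.53889565,  0.00260406,
        1.06728492, -0.07118226]), 'joint_velocities': array([ 1.60257345e-03, -9.00819162e-06, -1.02767265e-03, -2.26045004e-03,
        6.64154065e-04,  5.10946617e-04,  5.64018676e-04]), 'effort': array([ 3.97245076e-04, -5.83406925e+01,  1.04883324e+00, -2.59098405e+01,
        1.23230531e-02,  9.67777509e-03, -5.50159214e-06]), 'tool_pos': array([254.57751302, 597.41536337, 252.38837587]), 'tcp_rot': array([-3.13982520e+00,  1.44016693e-04,  2.73888426e+00]), 'force': array([-0.22038812, -0.12691153, -0.41509741]), 'torque': array([-0.0034869 , -0.06233524, -0.02692449]), 'grasp_force': 0.0, 'gripper_width': 85.41616750750225}
scene stub_yellow [([497.7, 166.4, 3.7], 0.59)]
scene stub_red []
scene stub_blue []
scene stand [([492.1, 168.4, 1.8], 0.72), ([524.7, -129.2, 19.7], 0.37)]
scene mount [([523.8, -128.5, -0.3], 0.65)]
scene bore_stop [([524.0, -129.0, 22.6], 0.77)]
scene nut_top [([524.3, -126.1, 70.0], 0.72)]
top stub_yellow [([508.7, 105.1, 2.3], 0.43)]
top stub_red [([479.1, 220.6, 6.7], 0.66)]
top stub_blue [([490.5, 167.1, 8.2], 0.46)]
top stand [([494.5, 169.2, 3.2], 0.85), ([508.7, 106.1, 4.2], 0.46)]
top mount [([524.7, -127.4, 0.5], 0.85), ([492.3, 166.8, 1.0], 0.42)]
top bore_stop [([525.1, -129.1, 28.0], 0.85), ([525.2, -126.6, 2.9], 0.46)]
top nut_top [([525.7, -125.4, 74.2], 0.75), ([522.4, -129.2, 27.8], 0.59)]
```

View pics/top0.png

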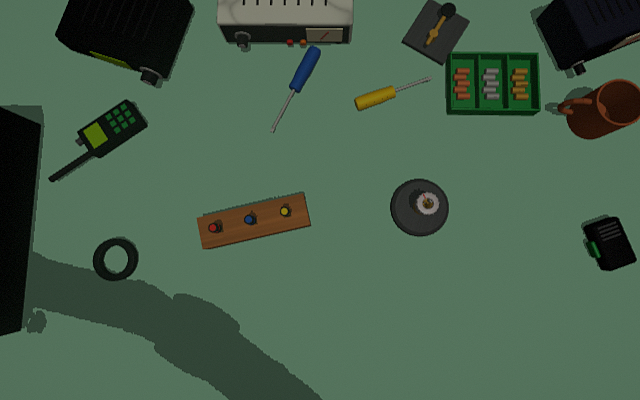

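View pics/scene0.png

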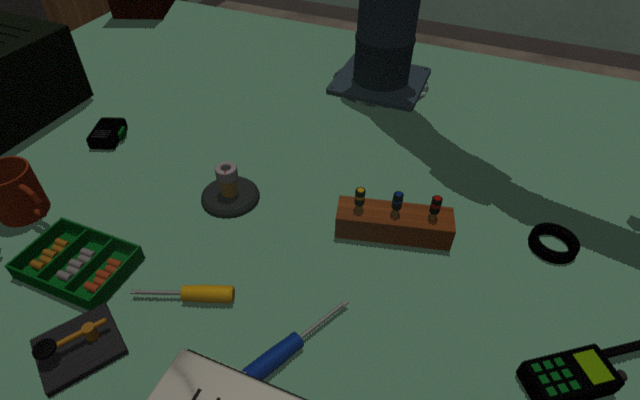

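The top view shows yellow at (285,211), blue at (249,219), red at (214,227) and the nut at (428,203). I'll refine these positions from the dots at their known height of 88 mm.

```bash
cat > h.py <<'E'
import numpy as np,cv2
def ray(f,u,v,z):
    K=np.array(f["K"]);E=np.array(f["extrinsics"]);R,t=E[:3,:3],E[:3,3]
    c=-R.T@t;d=R.T@np.linalg.inv(K)@[u,v,1];return c+d*(z-c[2])/d[2]
def blob(im,x0,y0,x1,y1,lo,hi):
    h=cv2.cvtColor(im[y0:y1,x0:x1],cv2.COLOR_RGB2HSV);m=cv2.inRange(h,lo,hi)
    n,l,s,c=cv2.connectedComponentsWithStats(m);i=1+np.argmax(s[1:,4]);return c[i]+[x0,y0],s[i,4]
E
python3 - <<'E'
from h import *
from cell import optics
f=optics.grab_frame("top");im=f["image"]
P={}
for n,x,y,lo,hi in(("y",285,211,(22,120,100),(35,255,255)),("b",249,219,(100,120,60),(125,255,255)),("r",214,227,(0,190,100),(6,255,255))):
    c,a=blob(im,x-9,y-9,x+10,y+10,lo,hi);P[n]=ray(f,*c,88);print(n,c,a,P[n].round(1))
d=P["r"]-P["y"];print(np.linalg.norm(d),np.degrees(np.arctan2(d[1],d[0])))
m=optics.outline_of("top","nut_top")
print([(np.argwhere(k["pixels"]).mean(0),k["pixels"].sum(),k["score"]) for k in m][:2])
print(ray(f,428,203,72))
E
```

```text
y [283.82857143 211.        ] 35 [505.9 108.7  88. ]
b [248. 219.] 37 [491.7 166.9  88. ]
r [212.3030303  227.09090909] 33 [477.4 224.8  88. ]
119.53496709906649 103.77056978025273
[(array([206.6316568 , 419.12463018]), np.int64(2704), 0.67)]
[ 524.94769421 -128.6813132    72.        ]
```

```bash
python3 -m handwheel '[[1,[252,-490,-30],-53],[1,[252,-490,-30],-53],[1,[252,-490,-30],-53],[1,[252,-490,-30],-53],[1,[252,-490,-30],-53],[1,[252,-490,-30],-53],[1,[252,-490,-30],-53],[1,[252,-490,-30],-53],[1,[252,-490,-30],-53],[1,[252,-490,-30],-53]]'
```

```text
clock: 1.73
tool_pos: [445.7, 226.3, 230.9]
tcp_rot: [3.141, -0.0, 1.814]
force: [0.9, 0.5, -0.9]
gripper_width: 85.3
grasp_force: 0.0
```

```bash
python3 -m handwheel '[[1,[52,-100,-10],0],[1,[52,-100,-10],0],[1,[52,-100,-10],0],[1,[52,-100,-10],0],[1,[52,-100,-10],0],[1,[52,-100,-10],0]]'
python3 - <<'E'
from h import *
from cell import optics,telemetry
f=optics.grab_frame("wrist");cv2.imwrite("pics/w1.png",f["image"][:,:,::-1])
s=telemetry.read_state();print(s["tool_pos"],s["tcp_rot"],s["qpos"])
for n in("stub_yellow","stand"):print([(d["centre"],d["score"]) for d in optics.mark_of("wrist",n)])
E
```

```text
clock: 2.23
tool_pos: [496.8, 128.8, 220.7]
tcp_rot: [-3.142, -0.001, 1.814]
force: [-0.3, 0.9, 0.0]
gripper_width: 85.8
grasp_force: 0.0
[496.64062449 129.37204816 220.66163248] [-3.14151086e+00 -7.48763325e-04  1.81563923e+00] [-0.61955087  0.35713651  0.34265746  1.94442125 -0.15590505  0.86528228
  0.04941522]
[([505.1, 112.0, 5.1], 0.89)]
[([491.2, 167.8, -3.4], 0.83)]
```

View pics/w1.png

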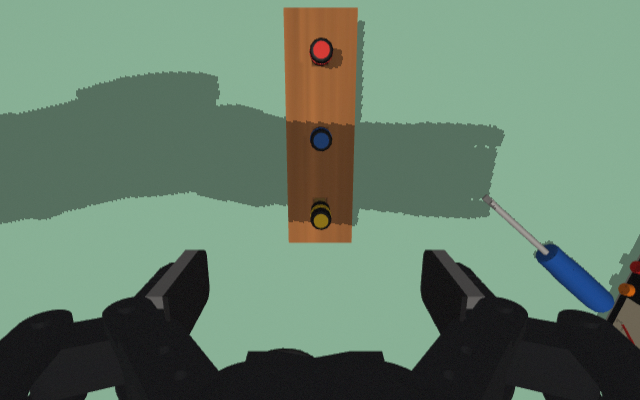

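The wrist view shows the yellow dot at (320,221), blue at (321,139) and red at (321,50), with the fingers aligned to the stand's x axis.

```bash
python3 - <<'E'
from h import *
from cell import optics
f=optics.grab_frame("wrist")
for n,u,v in(("y",320,221),("b",321,139),("r",321,50)):print(n,ray(f,u,v,88).round(1))
print((np.array(f["extrinsics"])[:3,:3]).round(3).tolist())
E
```

```text
y [506.3 109.5  88. ]
b [491.9 169.   88. ]
r [477.4 225.9  88. ]
[[0.97, 0.242, -0.001], [0.234, -0.937, 0.261], [0.063, -0.253, -0.965]]
```

```bash
python3 -m handwheel '[[1,[9.6,-20,-30],0],[1,[9.6,-20,-60],0],[1,[9.6,-20,-90],0],[1,[9.6,-20,-120],0],[1,[9.6,-20,-142],0],[1,[9.6,-20,-142],0],[1,[9.6,-20,-142],0],[1,[9.6,-20,-142],0]]'
python3 - <<'E'
from h import *
from cell import optics
f=optics.grab_frame("wrist");cv2.imwrite("pics/w2.png",f["image"][:,:,::-1])
E
```

```text
clock: 3.1
tool_pos: [507.5, 108.6, 79.8]
tcp_rot: [3.14, -0.0, 1.814]
force: [0.3, 0.2, 0.0]
gripper_width: 85.7
grasp_force: 0.0
```

View pics/w2.png

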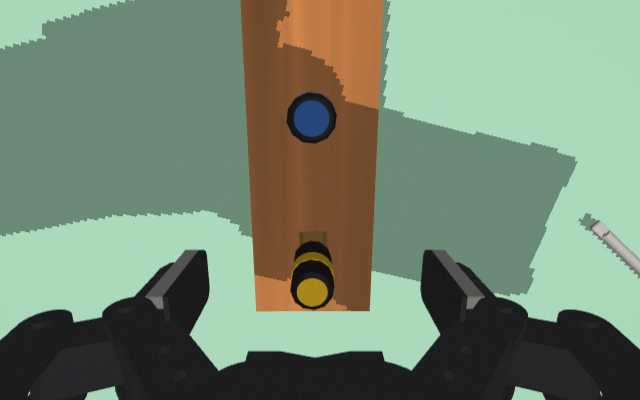

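The dot is at (312,291) and the jaw centre at about column 316, so I need roughly -1.3 mm in x before closing.

```bash
python3 -m handwheel '[[1,[-1.3,0,0],0],[1,[-1.3,0,0],0],[0,[-1.3,0,0],0],[0,[-1.3,0,0],0],[0,[-1.3,0,0],0],[0,[-1.3,0,0],0],[0,[-1.3,0,0],0],[0,[-1.3,0,0],0],[0,[-1.3,0,0],0],[0,[-1.3,0,0],0]]'
python3 - <<'E'
from h import *
from cell import optics
f=optics.grab_frame("wrist");print(ray(f,312,291,88))
c,a=blob(f["image"],270,240,370,340,(22,120,60),(35,255,255));print(c,a,ray(f,*c,88))
E
```

```text
clock: 3.98
tool_pos: [505.4, 108.0, 78.7]
tcp_rot: [3.142, 0.0, 1.814]
force: [-1.1, -0.2, 3.4]
gripper_width: 14.4
grasp_force: 58.4
[504.65764346 109.53977481  88.        ]
[314.17654987 293.27493261] 742 [505.6089417  108.85847657  88.        ]
```

```bash
python3 -m handwheel '[[0,[0,0,15],0],[0,[0,0,30],0],[0,[0,0,50],0],[0,[0,0,80],0],[0,[0,0,110],0],[0,[0,0,110],0],[0,[0,0,110],0]]'
python3 -m handwheel '[[0,[10,-40,0],0],[0,[10,-80,0],0],[0,[19,-120,0],0],[0,[19,-160,0],0],[0,[19,-195,0],0],[0,[19,-215,0],0],[0,[19,-226,0],0],[0,[19,-226,0],0],[0,[19,-226,0],0],[0,[19,-226,0],0]]'
python3 - <<'E'
from h import *
from cell import optics,telemetry
print(telemetry.read_state()["tool_pos"])
for c in("wrist","top","scene"):
    f=optics.grab_frame(c);cv2.imwrite(f"pics/{c}3.png",f["image"][:,:,::-1])
    for n in("stub_yellow","nut_top","bore_stop"):print(c,n,[(np.round(d["centre"],1),round(d["score"],2)) for d in optics.mark_of(c,n)][:2])
E
```

```text
clock: 4.62
tool_pos: [506.3, 108.3, 189.8]
tcp_rot: [3.138, -0.0, 1.814]
force: [-0.4, -0.3, -1.3]
gripper_width: 14.5
grasp_force: 59.5
clock: 5.45
tool_pos: [524.3, -115.5, 187.9]
tcp_rot: [-3.141, -0.002, 1.817]
force: [-0.6, 0.1, -1.2]
gripper_width: 14.4
grasp_force: 59.4
[ 524.3271231  -115.52427906  187.91309691]
wrist stub_yellow [(array([ 524.6, -113.9,  115.5]), 0.71)]
wrist nut_top [(array([ 529.5, -129. ,   73.5]), 0.87)]
wrist bore_stop [(array([ 525.7, -127.7,   26.9]), 0.95)]
top stub_yellow [(array([ 525.4, -118.6,  112.4]), 0.51)]
top nut_top [(array([ 527.1, -127.7,   72.2]), 0.87)]
top bore_stop [(array([ 526.2, -127.1,   29.9]), 0.72)]
scene stub_yellow [(array([ 524.2, -118.2,  117.1]), 0.51)]
scene nut_top [(array([ 525.1, -130.6,   75.4]), 0.68)]
scene bore_stop [(array([ 525.6, -128.8,   23.6]), 0.88)]
```

View pics/wrist3.png

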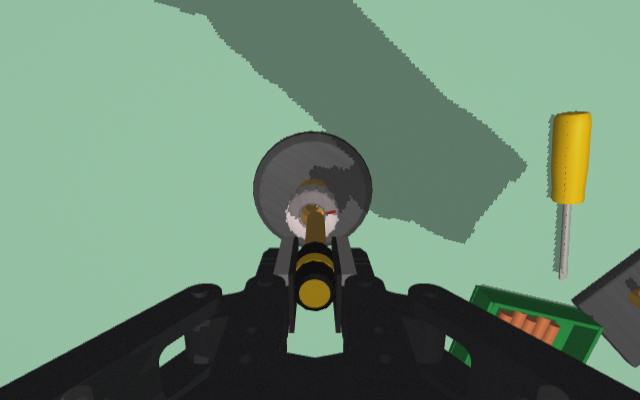

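The wrist view shows the antenna held upright with its dot at (315,293). The foot disc spans columns 253-372 and the nut is near (312,212). I'll find the foot centre against the shank axis in this same camera and in the top view.

```bash
python3 - <<'E'
from h import *
from cell import optics,telemetry
from scipy.optimize import least_squares
print(telemetry.read_state()["tool_pos"])
for c in("wrist","top","scene"):
    f=optics.grab_frame(c);im=f["image"]
    m=optics.outline_of(c,"mount")[0]["pixels"].astype(np.uint8)
    p=max(cv2.findContours(m,0,1)[0],key=cv2.contourArea)[:,0]
    W=np.array([ray(f,u,v,14)[:2] for u,v in p])
    c0=np.array([525.5,-128.3]);keep=abs(np.linalg.norm(W-c0,axis=1)-52)<5
    r=least_squares(lambda q:np.linalg.norm(W[keep]-q[:2],axis=1)-q[2],[*c0,52],loss="soft_l1",f_scale=.5)
    print(c,keep.sum(),len(W),r.x.round(2))
    x,y=(314,292) if c=="wrist" else (0,0)
    if c=="wrist":
        b,a=blob(im,285,270,345,315,(22,120,60),(35,255,255));print("dot",b,a,ray(f,*b,197.3))
        g=im[215:240,290:340].astype(int);print([ (int(v),im[v,300:332].tolist()) for v in (232,)])
E
```

```text
[ 524.39051326 -117.99366197  188.65786737]
wrist 282 388 [ 524.75 -124.71   50.53]
dot [314.17146776 293.11934156] 729 [ 524.62308765 -117.4180804   197.3       ]
[(232, [[168, 158, 158], [190, 177, 176], [194, 180, 180], [195, 182, 181], [199, 185, 184], [176, 162, 158], [87, 71, 50], [80, 63, 30], [83, 66, 31], [82, 65, 33], [81, 65, 31], [82, 64, 32], [81, 65, 33], [82, 64, 32], [82, 65, 34], [81, 63, 33], [81, 64, 32], [82, 64, 33], [82, 63, 32], [82, 64, 34], [80, 64, 33], [81, 64, 33], [82, 64, 33], [81, 65, 33], [82, 64, 35], [143, 129, 116], [159, 150, 149], [149, 145, 141], [117, 116, 112], [92, 90, 91], [84, 83, 83], [82, 82, 81]])]
top 122 172 [ 525.22 -126.07   52.  ]
scene 40 167 [ 528.06 -125.92   51.56]
```

```bash
python3 -m handwheel '[[0,[0.8,-9,-20],0],[0,[0.8,-9,-33],0],[0,[0.8,-9,-33],0],[0,[0.8,-9,-33],0],[0,[0.8,-9,-33],0],[0,[0.8,-9,-33],0]]'
python3 - <<'E'
from h import *
from cell import optics,telemetry
print(telemetry.read_state()["tool_pos"])
o=[]
for c,(u,v) in(("wrist",(314,225)),("scene",(227,165))):
    f=optics.grab_frame(c);im=f["image"];s=40
    o.append(cv2.resize(im[v-s:v+s,u-s:u+s],(400,400),interpolation=cv2.INTER_CUBIC));print(c,u-s,v-s)
cv2.imwrite("pics/c4.png",np.hstack(o)[:,:,::-1])
E
```

```text
clock: 6.85
tool_pos: [525.8, -126.9, 156.5]
tcp_rot: [3.14, 0.0, 1.814]
force: [-0.3, 0.5, -0.4]
gripper_width: 14.5
grasp_force: 59.5
[ 525.84818063 -126.93118998  156.52359955]
wrist 274 185
scene 187 125
```

View pics/c4.png

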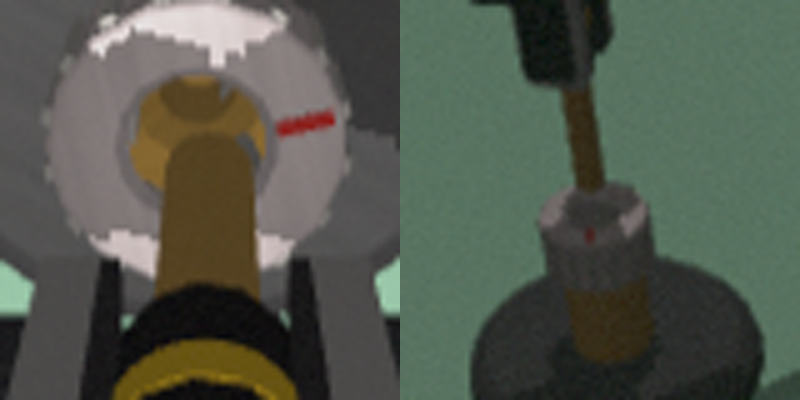

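In the wrist crop the nut's rim centre is at about pixel (313.4,213.6) and the shank tip's far edge at about (315.8,211.4). In the scene crop the mouth is at about (226,167.6) and the tip at (225.6,162.6). Now I'll convert these to positions.

```bash
python3 - <<'E'
from h import *
from cell import optics,telemetry
f=optics.grab_frame("wrist");im=f["image"];print(telemetry.read_state()["tool_pos"])
d,a=blob(im,285,270,345,315,(22,120,60),(35,255,255))
print("dot",d,ray(f,*d,165.5))
print("tip far edge",ray(f,315.8,211.4,83.5),"far dir",np.array(f["extrinsics"])[1,:2])
for n,p in(("L",(283,213.6)),("R",(343,213.6)),("far",(314,185)),("near",(314,242)),("mouthL",(298,213)),("mouthR",(329,213)),("mouthfar",(314.5,198.6))):print(n,ray(f,*p,72).round(1))
s=optics.grab_frame("scene")
print("scene mouth",ray(s,226,167.6,72),"tip near edge",ray(s,225.6,162.8,83.5))
E
```

```text
[ 525.64294537 -126.908093    156.28921396]
dot [314.15068493 293.11369863] [ 525.87775882 -126.06868889  165.5       ]
tip far edge [ 525.83160491 -122.08972158   83.5       ] far dir [ 0.23144854 -0.93689873]
L [ 507.8 -131.8   72. ]
R [ 543.1 -123.    72. ]
far [ 521.8 -110.    72. ]
near [ 530.5 -145.2   72. ]
mouthL [ 516.6 -129.2   72. ]
mouthR [ 534.8 -124.7   72. ]
mouthfar [ 524.1 -118.    72. ]
scene mouth [ 527.32976844 -124.02530023   72.        ] tip near edge [ 528.09504462 -122.68100187   83.5       ]
```

```bash
python3 -m handwheel '[[0,[-0.5,-0.8,0],0],[0,[-0.5,-0.8,-6],0],[0,[-0.5,-0.8,-12],0],[0,[-0.5,-0.8,-18],0],[0,[-0.5,-0.8,-24],0],[0,[-0.5,-0.8,-29],0],[0,[-0.5,-0.8,-29],0]]'
```

```text
clock: 7.63
tool_pos: [523.8, -127.6, 125.2]
tcp_rot: [-3.139, -0.001, 1.814]
force: [-0.3, 0.2, -0.9]
gripper_width: 14.4
grasp_force: 59.5
```

```bash
python3 -m handwheel '[[0,[0,0,-2],0],[0,[0,0,-4],0],[0,[0,0,-6],0],[0,[0,0,-6],0]]'; python3 -m handwheel '[[0,[0,0,-2],0],[0,[0,0,-4],0],[0,[0,0,-4],0]]'
```

```text
clock: 7.97
tool_pos: [524.6, -127.8, 120.4]
tcp_rot: [-3.141, -0.0, 1.814]
force: [-0.5, 0.5, -0.6]
gripper_width: 14.4
grasp_force: 59.5
clock: 8.22
tool_pos: [524.5, -127.8, 116.3]
tcp_rot: [-3.141, -0.0, 1.814]
force: [0.0, -0.7, -0.7]
gripper_width: 14.6
grasp_force: 59.5
```

```bash
python3 -m handwheel '[[0,[0,0,-2],0],[0,[0,0,-4],0],[0,[0,0,-5],0],[0,[0,0,-5],0]]'; python3 -m handwheel '[[0,[0,0,-2],0],[0,[0,0,-4],0],[0,[0,0,-6],0],[0,[0,0,-6],0]]'
```

```text
clock: 8.55
tool_pos: [524.7, -128.0, 111.4]
tcp_rot: [-3.142, 0.0, 1.814]
force: [-0.1, -0.4, -1.3]
gripper_width: 14.4
grasp_force: 59.5
clock: 8.88
tool_pos: [524.8, -127.9, 105.4]
tcp_rot: [3.141, 0.0, 1.814]
force: [2.5, -0.7, -5.1]
gripper_width: 14.3
grasp_force: 59.0
```

```bash
python3 -m handwheel '[[0,[0,0,-1],0],[0,[0,0,-2],0],[0,[0,0,-3],0],[0,[0,0,-3],0]]'; python3 -m handwheel '[[0,[0,0,-1],0],[0,[0,0,-2],0],[0,[0,0,-2],0]]'
```

```text
clock: 9.22
tool_pos: [524.9, -127.9, 102.6]
tcp_rot: [3.141, 0.0, 1.814]
force: [1.1, -1.5, -1.4]
gripper_width: 14.3
grasp_force: 59.4
clock: 9.47
tool_pos: [524.8, -127.8, 100.4]
tcp_rot: [3.141, 0.0, 1.814]
force: [0.9, -1.6, -1.1]
gripper_width: 14.4
grasp_force: 59.3
```

```bash
python3 -m handwheel '[[0,[0,0,-0.5],0],[0,[0,0,-1],0],[0,[0,0,-1],0]]'; python3 -m handwheel '[[0,[0,0,-0.5],0],[0,[0,0,-1],0],[0,[0,0,-1],0]]'
```

```text
clock: 9.72
tool_pos: [525.0, -127.9, 99.8]
tcp_rot: [3.141, 0.0, 1.814]
force: [1.5, -1.4, 3.0]
gripper_width: 14.2
grasp_force: 59.9
clock: 9.97
tool_pos: [524.9, -127.8, 98.7]
tcp_rot: [3.141, 0.0, 1.814]
force: [1.6, -0.8, 3.4]
gripper_width: 14.3
grasp_force: 59.9
```

```bash
python3 -m handwheel '[[0,[0,0,-0.5],0],[0,[0,0,-1],0],[0,[0,0,-1],0]]'
```

```text
clock: 10.22
tool_pos: [525.1, -128.0, 98.5]
tcp_rot: [3.141, 0.0, 1.814]
force: [-0.7, -0.2, 13.0]
gripper_width: 14.3
grasp_force: 61.0
```

```bash
python3 -m handwheel '[[0,[0,0,-0.5],0],[0,[0,0,-0.5],0],[0,[0,0,-0.5],0]]'
```

```text
clock: 10.47
tool_pos: [525.2, -128.1, 98.4]
tcp_rot: [3.141, 0.0, 1.814]
force: [-1.8, -0.6, 17.0]
gripper_width: 14.3
grasp_force: 61.5
```

```bash
python3 -m handwheel '[[0,[0,0,1],0],[0,[0,0,1.5],0],[1,[0,0,1.5],0],[1,[0,0,1.5],0],[1,[0,0,1.5],0],[1,[0,0,1.5],0],[1,[0,0,1.5],0],[1,[0,0,1.5],0],[1,[0,0,1.5],0]]'
python3 - <<'E'
from h import *
from cell import optics,telemetry
s=telemetry.read_state();print(s["tool_pos"],s["qpos"],s["torque"],s["force"])
o=[]
for c,(u,v) in(("wrist",(314,270)),("scene",(227,165))):
    f=optics.grab_frame(c);im=f["image"];k=80 if c=="wrist" else 50
    o.append(cv2.resize(im[v-k:v+k,u-k:u+k],(400,400),interpolation=cv2.INTER_CUBIC))
    print([(d["centre"],d["score"]) for d in optics.mark_of(c,"stub_yellow")])
cv2.imwrite("pics/c5.png",np.hstack(o)[:,:,::-1])
E
```

```text
clock: 11.22
tool_pos: [524.6, -127.8, 98.5]
tcp_rot: [-3.141, -0.0, 1.814]
force: [0.1, 0.4, 0.1]
gripper_width: 85.3
grasp_force: 0.0
[ 524.55964399 -127.77982367   98.54945662] [-0.09044412  0.59677506  0.32089367  1.94871834 -0.30034444  0.64228853
  0.66404377] [-0.01878468 -0.0383787  -0.07741611] [0.1397204  0.35810415 0.11356105]
[]
[]
```

View pics/c5.png

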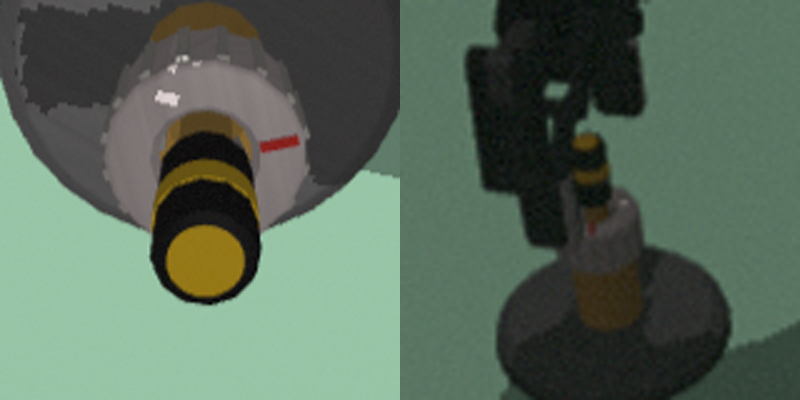

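The antenna is home: the black part starts just above the nut and it stands upright, with the dot at about (205,260) in the crop. Next I lower the open fingers around the nut and close them.

```bash
python3 -m handwheel '[[1,[0.3,0,-10],0],[1,[0.3,0,-20],0],[1,[0.3,0,-30],0],[1,[0.3,0,-34.5],0],[1,[0.3,0,-34.5],0],[1,[0.3,0,-34.5],0],[1,[0.3,0,-34.5],0]]'; python3 -m handwheel '[[0,[0,0,0],0],[0,[0,0,0],0],[0,[0,0,0],0],[0,[0,0,0],0],[0,[0,0,0],0],[0,[0,0,0],0],[0,[0,0,0],0]]'
python3 -c "
from cell import telemetry as t
s=t.read_state();print(s['torque'],s['force'],s['tcp_rot'])"
```

```text
clock: 12.0
tool_pos: [525.1, -128.0, 64.2]
tcp_rot: [3.141, 0.0, 1.814]
force: [-1.1, -0.0, 0.1]
gripper_width: 85.4
grasp_force: 0.0
clock: 12.58
tool_pos: [525.2, -127.8, 64.7]
tcp_rot: [3.141, 0.0, 1.814]
force: [-1.8, 0.2, 5.0]
gripper_width: 36.5
grasp_force: 59.5
[ 0.09108019  0.23951371 -0.02533748] [-1.79395633  0.15268861  4.98113562] [3.14095182e+00 1.30422106e-05 1.81370132e+00]
```

```bash
cat > t.py <<'E'
from cell import telemetry as t
s=t.read_state();print("T",s['torque'].round(3),"yaw",round(s['tcp_rot'][2],3),"j7",round(s['qpos'][6],2),"e7",round(s['effort'][6],3))
E
python3 -m handwheel '[[0,[0,0,0],-3],[0,[0,0,0],-6],[0,[0,0,0],-9],[0,[0,0,0],-12],[0,[0,0,0],-15]]'; python3 t.py; python3 -m handwheel '[[0,[0,0,0],-3],[0,[0,0,0],-6],[0,[0,0,0],-9],[0,[0,0,0],-12],[0,[0,0,0],-15]]'; python3 t.py;
```

```text
clock: 13.0
tool_pos: [525.3, -127.8, 64.7]
tcp_rot: [3.141, -0.0, 1.55]
force: [-0.7, 0.3, 5.6]
gripper_width: 36.9
grasp_force: 59.6
T [0.129 0.159 0.111] yaw 1.55 j7 0.49 e7 0.481
clock: 13.42
tool_pos: [525.4, -127.8, 64.7]
tcp_rot: [3.141, -0.0, 1.288]
force: [-1.5, 0.5, 5.4]
gripper_width: 37.1
grasp_force: 59.6
T [0.033 0.206 0.125] yaw 1.288 j7 0.29 e7 0.485
```

```bash
for i in 1 ; do python3 -m handwheel '[[0,[0,0,0],-2],[0,[0,0,0],-4],[0,[0,0,0],-6],[0,[0,0,0],-8],[0,[0,0,0],-10]]' | tail -2; python3 t.py; python3 -m handwheel '[[0,[0,0,0],-2],[0,[0,0,0],-4],[0,[0,0,0],-6],[0,[0,0,0],-8],[0,[0,0,0],-10]]' | tail -2; python3 t.py; done
```

```text
gripper_width: 37.2
grasp_force: 59.6
T [0.008 0.129 0.154] yaw 1.114 j7 0.16 e7 0.282
gripper_width: 36.5
grasp_force: 59.6
T [0.008 0.118 0.099] yaw 0.94 j7 0.03 e7 0.285
```

```bash
python3 -m handwheel '[[0,[0,0,0],-2],[0,[0,0,0],-4],[0,[0,0,0],-6],[0,[0,0,0],-8],[0,[0,0,0],-10]]' | tail -1; python3 t.py; python3 -m handwheel '[[0,[0,0,0],-2],[0,[0,0,0],-4],[0,[0,0,0],-6],[0,[0,0,0],-8],[0,[0,0,0],-10]]' | tail -1; python3 t.py
```

```text
grasp_force: 59.6
T [-0.023  0.052  0.086] yaw 0.765 j7 -0.1 e7 0.288
grasp_force: 59.6
T [-0.034  0.083  0.15 ] yaw 0.591 j7 -0.24 e7 0.291
```

```bash
python3 -m handwheel '[[0,[0,0,0],-2],[0,[0,0,0],-4],[0,[0,0,0],-6],[0,[0,0,0],-8],[0,[0,0,0],-8]]' | tail -1; python3 t.py
```

```text
grasp_force: 59.7
T [ 0.036  0.083 -0.112] yaw 0.451 j7 -0.35 e7 -0.273
```

```bash
python3 -m handwheel '[[0,[0,0,0],-2],[0,[0,0,0],-4],[0,[0,0,0],-6],[0,[0,0,0],-8]]' | tail -1; python3 t.py; python3 -m handwheel '[[0,[0,0,0],-2],[0,[0,0,0],-4],[0,[0,0,0],-6],[0,[0,0,0],-8]]' | tail -1; python3 t.py
```

```text
grasp_force: 59.8
T [-0.082  0.104  0.207] yaw 0.312 j7 -0.46 e7 0.254
grasp_force: 59.7
T [-0.135  0.078  0.253] yaw 0.172 j7 -0.57 e7 0.215
```

```bash
python3 -m handwheel '[[0,[0,0,0],-1.5],[0,[0,0,0],-3],[0,[0,0,0],-5]]' | tail -1; python3 t.py; for i in 1 2 3; do python3 -c "from cell import optics;optics.grab_frame('top')"; python3 t.py; done
```

```text
grasp_force: 59.8
T [-0.042  0.105  0.258] yaw 0.086 j7 -0.64 e7 0.278
T [0.047 0.086 0.135] yaw 0.083 j7 -0.64 e7 -0.075
T [-0.036  0.131 -0.02 ] yaw 0.085 j7 -0.64 e7 -0.272
T [-0.042  0.053 -0.009] yaw 0.086 j7 -0.64 e7 -0.059
```

```bash
python3 -m handwheel '[[0,[0,0,0],-0.7]]' | tail -1; python3 t.py;python3 -m handwheel '[[0,[0,0,0],-0.7]]' | tail -1; python3 t.py
```

```text
grasp_force: 59.8
T [-0.052  0.075  0.267] yaw 0.074 j7 -0.65 e7 -0.0
grasp_force: 59.8
T [-0.082  0.037  0.267] yaw 0.062 j7 -0.66 e7 -0.083
```

Torque is about 0.15 N m above free drag, so the collet is firm. I'll release and rise clear.

```bash
python3 -m handwheel '[[1,[0,0,0],0],[1,[0,0,0],0],[1,[0,0,0],0],[1,[0,0,0],0],[1,[0,0,0],0],[1,[0,0,0],0]]'; python3 -m handwheel '[[1,[0,0,15],0],[1,[0,0,35],0],[1,[0,0,65],0],[1,[0,0,100],0],[1,[0,0,130],0],[1,[-60,0,130],0],[1,[-60,0,130],0],[1,[-60,0,130],0]]'
python3 - <<'E'
from h import *
from cell import optics
o=[]
for c,(u,v) in(("wrist",(320,200)),("scene",(300,180))):
    f=optics.grab_frame(c);im=f["image"]
    o.append(cv2.resize(im,(400,250)) if c=="wrist" else cv2.resize(im[130:255,130:330],(400,250)))
    print([(d["centre"],d["score"]) for d in optics.mark_of(c,"stub_yellow")])
cv2.imwrite("pics/c6.png",np.hstack(o)[:,:,::-1])
E
```

```text
clock: 17.23
tool_pos: [524.9, -127.8, 64.1]
tcp_rot: [-3.141, 0.0, 0.062]
force: [-0.8, -0.4, -0.1]
gripper_width: 85.2
grasp_force: 0.0
clock: 17.9
tool_pos: [460.7, -127.9, 194.1]
tcp_rot: [-3.139, 0.002, 0.059]
force: [-0.7, 0.6, -0.6]
gripper_width: 85.0
grasp_force: 0.0
[([524.0, -126.7, 29.2], 0.58)]
[]
```

View pics/c6.png

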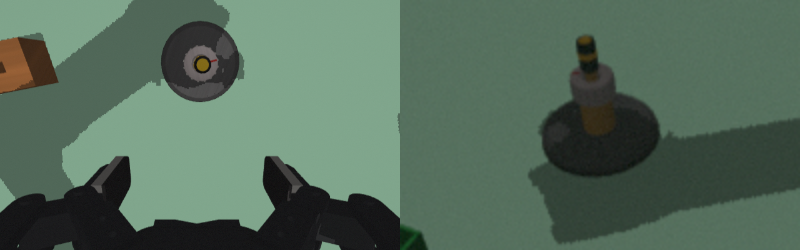

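The antenna stands upright at (203,64) in the left picture. The nut's red mark is at the same angle to the gripper as before turning, so the fingers did not slip, and the arm is clear. I'm handing in.

```bash
python3 -c "
from cell import workorder;print(workorder.close_job())"
```

```text
the job is handed in; nothing more can be done
None
```

I've handed the job in, with no verdict shown: the yellow antenna is fully home and upright in the mount, and the nut is tightened to an estimated 0.15 N m above free drag (0.12 to 0.2 is firm); the other two antennas were left in the stand.

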